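# Start the clamp's wing bolt and hold it

### The arm

A 7-joint arm with a two-finger parallel gripper is mounted at the origin on a cart in front of the work surface, level with it; the furniture and walls round the work are solid. World frame = base frame: x ahead of the robot, y to its left, z up, the work surface at z = 0. Lengths are in m, angles in rad, forces in N, time in s.
With the tool pointing down it reaches from about 0.4 to 0.875 m from the base axis. Payload 19.3 kg.
Tool frame: the origin (TCP) lies on the centre line of the jaws, within the pads' length; the fingertips stand 25 mm ahead of it and the grasp point (between the pads) lies 6 mm ahead of it; z points along the fingers, y is the line along which they close (so a half turn about z gives the same grasp; the last joint's range is limited). The gripper opens to 85 mm and grips with 20 to 120 N. Pads are 22 mm wide; open, the fingers measure 114 mm over their backs; the gripper's body (76 mm by 85 mm) begins 54 mm behind the grasp point. The pads swing forward as they close: fully open they stand 13 mm farther back than shut.
Start: joints at [1.066, 0.521, -0.036, 1.599, 0.021, 1.021, -0.113], TCP at [0.263, -0.567, 0.256] pointing down, gripper open.
Joint ranges: [-2.91, 2.91], [-0.3, 2.13], [-1.5, 1.42], [0.17, 2.43], [-1.26, 4.41], [0.16, 1.93], [-2.52, 2.52]. Speed limits (rad/s): [1.89, 1.89, 2.39, 2.39, 3.01, 3.01, 3.01].

### API

Orientations are given as a rotation vector (axis times angle).
In Python, from bench import sensors, optics, robot, nets gives the robot as it stands. The module is installed in compiled form; this text tells all that it offers.
- The arm moves only by the shell command python3 -m inch 'ROWS'. ROWS is a JSON object of lists of equal length, an entry for each row: "travel": the shift along the world's x, y, z in m, a list of three; "spin": the turn about the world's z in degrees; "claw": the opening, from -1 (shut) to 1 (fully open), so that 0 is half open. In form: {"travel": [[tx, ty, tz], ...], "spin": [spin, ...], "claw": [claw, ...]}. A call has 1 to 12 rows; each row shifts and turns the commanded pose from where the row before left it; what a row does not reach is not made up. A row lasts 1/10 s, in which the tool goes at most 50 mm and 8.59 degrees, less where a joint would pass 70% of its speed; a pose out of reach is approached as far as the arm can. A call with a gripper value outside its range is refused whole. The fingers move at their own pace and stop on an object; the grip force is fixed at half the most. Time passes only in rows, so rows that do not move let the fingers close. It gives the time, the measured TCP pose, the force, the opening and the grip force at its end, in the units of the state.
- sensors.get_state(): the state, without advancing time (a new reading comes with each control period).
- optics.read_camera(name): name is "side" or "top"; returns (picture, depth): 480x640x3 uint8, red, green, blue; 480x640 float32, m along the optical axis (not along the pixel's ray), 0 where there is no reading.
- optics.camera_model(name): a dict with "intrinsics" (3x3 intrinsics, pixels), "pose" (4x4, takes a point from camera to world coordinates). Camera axes: x right, y down, z forward; pixel columns grow to the right and rows downward; lengths in m; the calibration is good to about 2 mm. A picture is of the moment at which its call begins. camera_model takes no time and is no camera call.
- robot.sign_off(): hands the job in; it is judged then, once.
Trained networks look in the newest picture that a camera, given by its name, has taken for a name from the list of things; names that differ only in an ending like _2 or _b are one class to them, and where a whole thing is asked for, a point or a joint stands for the part that bears it (a point fixed in the world has none). Each returns a list of dicts, best first, with "p" (0 to 1); they miss things now and then, are a little off and sometimes report something else, mostly with a low value. They report only what shows in the picture. A call takes as long as a camera call.
- nets.spot_in(name, camera): "xy" ([column, row] in pixels, amid what is visible of it).
- nets.trace(name, camera): "mask" (480x640 bool, what is visible of it) and "xy" ([column, row] in pixels, amid what is visible of it).
The state is a dict: "t": time; "qpos": joint angles; "qvel": joint speeds; "tau": joint torques, N m; "position": TCP position; "tcp_rot": TCP orientation; "contact_force": force on the tool from outside, world axes, zero at the start; "wrist_torque": the same for the moment, N m; "opening": opening from 0.0 (shut) to 1.0 (fully open); "gripper_force": force on a finger pad.
Only numpy, scipy, OpenCV 4.12 (cv2) and the standard library are available. Lean on these libraries where they do the work, as an engineer would, in place of code of your own. Each camera call takes 0.05 s, during which the arm holds its last target. There are 200 camera calls.

### The job

Start the captive wing bolt of the blue strap clamp in its boss: turn it backward (counter-clockwise seen from above) until you feel it drop into the thread, then forward (clockwise) one full turn. Finish still holding the bolt by its bar, neither letting go nor lifting your hand away, and leave the frit cup, the white vial and the brass cup where they stand.

Things in the scene. Friction and masses are not known exactly. Their poses are not given: they have to be found in the camera images.
- clamp: Strap clamp fixed in the bench's grey metal tray: aluminium nut plate 90 x 164 x 14 mm (length along y), dark threaded boss in its middle, over it a blue strap 36 x 136 x 6 mm (along y, top 40 mm above the origin) on a black graphite mould (+y end, 100 mm along x) and a steel heel block (-y end). Origin on the bolt axis under the plate, z up. Only the bolt rises above the strap.
- wing_bolt: Captive steel wing bolt, 0.25 kg, upright through the strap; it only turns about and slides along its vertical axis. Origin on the axis, under the round flange (24 mm across, 4 mm thick). Above that a neck 10 mm across, 14 mm high, then a flat bar 46 mm long (bolt's x), 10 mm thick (y), 18 mm high (18 to 36 mm above the origin). z up.
- bar_mid (a point): Centre of the bar on the bolt axis, 27 mm above the bolt's origin: the point to grip. About 84 mm above the clamp's origin at the start, 79 mm after the drop, 73 mm one turn later. Gripped tight, the bolt cannot fall: it drops, by its own weight, only once the fingers ease or push it down.
- bar_red_end (a point): Middle of the red end of the bar, 23 mm from the axis; the other end is dark.
- bolt_turn (a joint): Angle of the bolt, rad, no end stops: grows when turned forward (clockwise seen from above), falls when turned backward. Its zero says nothing of where the thread starts: that lies 0.5 to 2.1 rad of backward turn from the start and must be felt. Turned forward first, the bolt binds within about 2 rad. Turning takes about 0.02 N m.
- bolt_depth (a joint): How far the bolt is down, m; 0 with its tip on the crest where the thread starts, 0.0005 to 0.002 at the start (tip lying on the first thread land). Turned backward it climbs 6 mm a turn to 0, passes the thread's end and drops to about 0.006. Then each forward turn takes it 6 mm down, play about 1 mm: 0.012 is one turn. It stops at 0.017.
- frit_cup: Polished steel frit cup, 44 mm across, 40 mm high, loose, on the plank bench to the left of the clamp; not to be disturbed. Origin under its centre.
- white_vial: White capped vial, 31 mm across, 45 mm high, loose, in the tray to the right of the clamp; not to be disturbed. Origin under its centre.
- brass_cup: Low brass cup, 38 mm across, 11 mm high, loose, on the plank bench to the left of the clamp; not to be disturbed. Origin under its centre.

How it is judged:
On the way:
1. the bolt has been turned back past the thread's end and has dropped into the thread (value of joint bolt_depth between 0.0048 and 0.009 m and value of joint bolt_turn below -0.5 rad), for 0.1 s.
At the end, for the whole second after the job is handed in: The bolt sits one turn deep in the thread (bolt_depth 9.9 to 13.7 mm, that is one turn forward of the drop give or take about a quarter of a turn), is not turning, and the fingers hold its bar (grasp point within 25 mm of the bar's centre, more than 3 N) (value of joint bolt_depth between 0.0099 and 0.0137 m and contact force between the fingers and wing_bolt above 3 N and distance between the grasp point and bar_mid below 0.025 m and velocity of joint bolt_turn between -0.1 and 0.1 rad/s); the arm keeps its last pose, push and grip.
It fails at once if frit cup moved more than 2 cm (distance of frit_cup from where it was at the start of the episode above 0.02 m).
It fails at once if white vial moved more than 2 cm (distance of white_vial from where it was at the start of the episode above 0.02 m).
It fails at once if brass cup moved more than 2 cm (distance of brass_cup from where it was at the start of the episode above 0.02 m).
It also fails if it takes over 72 s, if anything falls off the work surface, if the arm or the gripper's body presses on something with over 40 N, if the wrist force passes 120 N, or if a joint passes its speed limit or range.

## Working session

There is one attempt and no reset: what is moved stays moved. The work goes in short steps, Python scripts to look and compute and a shell command to move; the robot and the scene stay as the last step left them, time stands still between calls to the robot, and variables do not carry over. Pictures are saved under pics/ and viewed, at most 10 in all, crops included, and the job is handed in when it is done.

```bash
mkdir -p pics
cat > h.py <<'E'
from bench import sensors, optics, robot, nets
import numpy as np, cv2
def look(cam):
    return optics.read_camera(cam)+(optics.camera_model(cam),)
def w(m,xy,z):
    K=np.array(m["intrinsics"]);T=np.array(m["pose"])
    p=np.linalg.inv(K)@[xy[0],xy[1],1]*z
    return (T@[*p,1])[:3]
def ray(m,xy):
    K=np.array(m["intrinsics"]);T=np.array(m["pose"])
    d=T[:3,:3]@np.linalg.inv(K)@[xy[0],xy[1],1]; return T[:3,3],d/np.linalg.norm(d)
def tri(rs):
    A=sum(np.eye(3)-np.outer(d,d) for o,d in rs);b=sum((np.eye(3)-np.outer(d,d))@o for o,d in rs)
    return np.linalg.solve(A,b)
E
python3 - <<'E'
from h import *
s=sensors.get_state();print(s)
ims=[]
for c in("side","top"):
    p,d,m=look(c);cv2.imwrite(f"pics/{c}0.png",p[:,:,::-1]);print(c,np.round(m["pose"],3).tolist(),np.round(m["intrinsics"],1).tolist())
    for n in("wing_bolt","bar_mid","bar_red_end","clamp","frit_cup","white_vial","brass_cup"):
        r=nets.spot_in(n,c)
        for k in r[:2]:
            x=k["xy"];z=d[int(x[1]),int(x[0])];print(n,np.round(x,1),round(k["p"],2),np.round(w(m,x,z),3),z)
E
```

```text
{'t': 0.0, 'qpos': array([ 1.06579464,  0.52202226, -0.03633897,  1.59996538,  0.02117375,
        1.0211113 , -0.11282888]), 'qvel': array([-0.00079769, -0.00094584,  0.00039687, -0.00025648, -0.0015764 ,
        0.00075658, -0.00084489]), 'tau': array([-1.65227789e-04, -9.27116847e+01,  1.97999910e+00, -3.69929731e+01,
        1.79258821e-02,  8.17714288e-03, -4.68872429e-05]), 'position': array([ 0.26312634, -0.56658706,  0.2557357 ]), 'tcp_rot': array([-3.06660011e+00, -6.77317377e-01,  4.58861455e-04]), 'contact_force': array([ 0.07325853, -0.07349212, -0.21131351]), 'wrist_torque': array([-0.01862585, -0.10657013,  0.04045618]), 'gripper_force': 0.0, 'opening': 0.9973496886065868}
side [[0.991, -0.082, 0.109, 0.342], [-0.136, -0.509, 0.85, -1.203], [-0.014, -0.857, -0.515, 0.654], [0.0, 0.0, 0.0, 1.0]] [[582.7, 0.0, 325.2], [0.0, 582.7, 243.5], [0.0, 0.0, 1.0]]
wing_bolt [319.8 280.8] 0.85 [ 0.438 -0.377  0.08 ] 1.0080343
bar_mid [324. 278.] 0.91 [ 0.445 -0.376  0.084] 1.0080193
bar_red_end [325.2 277.4] 0.64 [ 0.448 -0.374  0.084] 1.0099673
clamp [324.5 311.2] 0.56 [ 0.44  -0.
[... 239 characters left out ...]
409 -0.065  0.002] 1.3108325
top [[-0.011, -0.982, 0.186, 0.272], [-1.0, 0.01, -0.009, -0.271], [0.007, -0.186, -0.982, 1.096], [0.0, 0.0, 0.0, 1.0]] [[596.4, 0.0, 319.8], [0.0, 596.4, 237.6], [0.0, 0.0, 1.0]]
wing_bolt [373.4 249.8] 0.74 [ 0.439 -0.371  0.098] 1.0127531
bar_mid [369.8 250.2] 0.57 [ 0.439 -0.366  0.092] 1.0190642
bar_red_end [371.7 251.7] 0.63 [ 0.436 -0.369  0.095] 1.0156617
clamp [365.2 257.6] 0.85 [ 0.435 -0.362  0.035] 1.0743936
frit_cup [203.  213.8] 0.86 [ 0.527 -0.062  0.001] 1.1213261
white_vial [439.5 233.6] 0.74 [ 0.475 -0.495  0.052] 1.0658045
brass_cup [198.5 277.7] 0.56 [ 0.406 -0.058  0.007] 1.0935493
brass_cup [368.3 257.5] 0.2 [ 0.431 -0.365  0.063] 1.0453068
```

Run:
```python
import cv2,numpy as np
a=cv2.imread("pics/side0.png");b=cv2.imread("pics/top0.png")
A=cv2.resize(a[180:420,220:460],(400,400),interpolation=cv2.INTER_CUBIC);A2=cv2.resize(a[250:310,290:350],(400,200+0),interpolation=cv2.INTER_CUBIC)
B=cv2.resize(b[150:350,280:480],(400,400),interpolation=cv2.INTER_CUBIC);B2=cv2.resize(b[225:275,335:435],(400,200),interpolation=cv2.INTER_CUBIC)
A2=cv2.resize(a[255:305,270:370],(400,200),interpolation=cv2.INTER_CUBIC)
cv2.imwrite("pics/c0.png",np.vstack([np.hstack([A,B]),np.hstack([A2,B2])]))
```

```text
(no output)
```

View pics/c0.png

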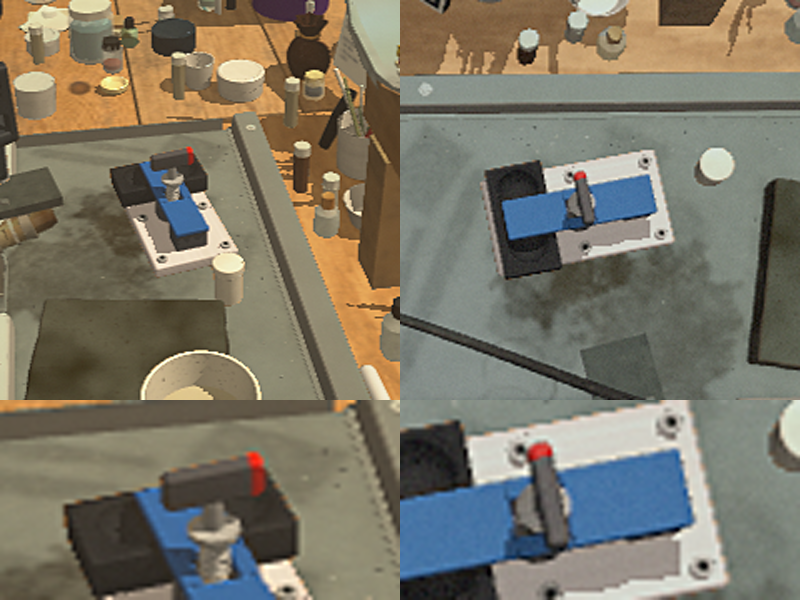

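View pics/top0.png

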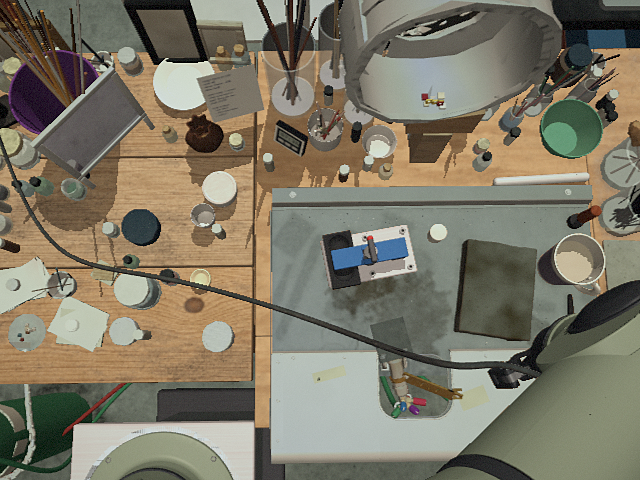

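The pictures show the wing bolt standing at about (370,249) in the top view, with its red end at (370,238) toward +x, and at (323,275) in the side view, with its red end at (334,273). A cable crosses the scene, so I'll check its height and measure the bar precisely.

```bash
cat > m.py <<'E'
from h import *
M={};C={}
for c in("side","top"):
    p,d,m=look(c);M[c]=(p,d,m)
    v,u=np.mgrid[:480,:640]
    K=np.array(m["intrinsics"]);T=np.array(m["pose"])
    P=np.stack([(u-K[0,2])/K[0,0]*d,(v-K[1,2])/K[1,1]*d,d],-1)@T[:3,:3].T+T[:3,3]
    near=(np.hypot(P[...,0]-.438,P[...,1]+.372)<.045)&(d>0)
    bar=near&(P[...,2]>.07)&(P[...,2]<.115)
    q=P[bar];print(c,len(q),"z pct",np.percentile(q[:,2],[5,50,95]).round(3),"mean",q.mean(0).round(4))
    x=q[:,:2];e=np.linalg.svd(x-x.mean(0),full_matrices=False)[2][0]
    print(" axis deg",np.degrees(np.arctan2(e[1],e[0])).round(1),"ext",np.ptp((x-x.mean(0))@e))
    st=near&(P[...,2]>.03)&(P[...,2]<.05)&(p[...,2]>p[...,0]+40.)
    print(" strap z",np.median(P[st][:,2]))
    r=near&(p[...,0]>150)&(p[...,1]<80)&(p[...,2]<80)
    rr=np.argwhere(r).mean(0)[::-1];dk=[]
    for n in("wing_bolt",):
        t=nets.trace(n,c)[0];mk=t["mask"]
    cv2.imwrite(f"pics/mask_{c}.png",mk*255)
    b=np.argwhere(bar)[:,::-1];cen=(b.min(0)+b.max(0))/2
    C[c]=(rr,cen);print(" red px",rr.round(1),"bar px centre",cen,P[r].mean(0).round(4),"bar box",b.min(0),b.max(0))
for i,n in enumerate(("red","centre")):
    print(n,tri([ray(M[c][2],C[c][i]) for c in C]).round(4))
# cable height, things over path
p,d,m=M["top"]
for x in((170,277),(230,291),(300,311),(360,331),(420,356),(470,364)):
    k=d[x[1]-4:x[1]+5,x[0]-1:x[0]+2];k=k[k>0];print("cable",x,w(m,x,k.min()).round(3))
P=None
v,u=np.mgrid[:480,:640];K=np.array(m["intrinsics"]);T=np.array(m["pose"])
P=np.stack([(u-K[0,2])/K[0,0]*d,(v-K[1,2])/K[1,1]*d,d],-1)@T[:3,:3].T+T[:3,3]
s=(d>0)&(abs(P[...,0]-.44)<.25)&(abs(P[...,1]+.38)<.2)&(P[...,2]>.1)
for q in P[s][::max(1,s.sum()//25)]:print(q.round(2),end=' ')
E
python3 m.py
```

```text
side 284 z pct [0.076 0.088 0.095] mean [ 0.4438 -0.3729  0.087 ]
 axis deg -170.7 ext 0.046028689968148365
 strap z 0.041636636275786953
 red px [333.3 269.7] bar px centre [322.5 276. ] [ 0.4629 -0.3672  0.0935] bar box [310 268] [335 284]
top 181 z pct [0.084 0.095 0.099] mean [ 0.4414 -0.3682  0.0945]
 axis deg -169.3 ext 0.045372561154528604
 strap z 0.0441213527441664
 red px [369.6 237.4] bar px centre [371.5 248.5] [ 0.4607 -0.3656  0.0963] bar box [366 235] [377 262]
red [ 0.4622 -0.366   0.0926]
centre [ 0.4435 -0.3695  0.0839]
cable (170, 277) [ 0.362 -0.095  0.373]
cable (230, 291) [ 0.341 -0.172  0.398]
cable (300, 311) [ 0.315 -0.255  0.436]
cable (360, 331) [ 0.291 -0.316  0.488]
cable (420, 356) [ 0.266 -0.365  0.551]
cable (470, 364) [ 0.259 -0.403  0.576]
[ 0.69 -0.34  0.44] [ 0.67 -0.55  0.45] [ 0.65 -0.55  0.45] [ 0.64 -0.34  0.43] [ 0.63 -0.33  0.39] [ 0.62 -0.32  0.36] [ 0.67 -0.41  0.22] [ 0.65 -0.43  0.22] [ 0.63 -0.51  0.23] [ 0.63 -0.43  0.15] [ 0.31 -0.52  0.57] [ 0.29 -0.51  0.57] [ 0.28 -0.5   0.64] [ 0.27 -0.49  0.63] [ 0.26 -0.49  0.64] [ 0.25 -0.46  0.58] [ 0.23 -0.51  0.32] [ 0.24 -0.47  0.67] [ 0.23 -0.45  0.68] [ 0.22 -0.42  0.69] [ 0.22 -0.4   0.69] [ 0.21 -0.41  0.7 ] [ 0.2  -0.48  0.68] [ 0.2  -0.48  0.69] [ 0.2  -0.4   0.72] [ 0.19 -0.45  0.7 ] [ WARN:0@2.863] global loadsave.cpp:1063 imwrite_ Unsupported depth image for selected encoder is fallbacked to CV_8U.
```

View pics/side0.png

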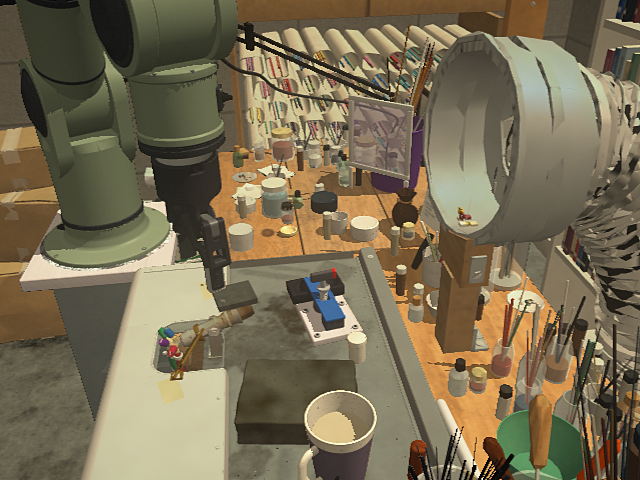

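Everything agrees: the bar's centre is at (0.4435, -0.3695, 0.084), the bar axis is at about 10° and the strap is at z≈0.042. The cable ends at a bracket by the arm, so I'll make a short move first to see whether it moves with the arm.

```bash
python3 -m inch '{"travel":[[0.01,0.01,0],[0.01,0.01,0],[0.01,0.01,0],[0.01,0.01,0],[0.01,0.01,0]],"spin":[-3,-3,-3,-3,-3],"claw":[1,1,1,1,1]}'
python3 - <<'E'
from h import *
print(sensors.get_state()["qpos"].round(3))
out=[]
for c,b in(("top",(280,440,380,580)),("side",(0,160,150,350))):
    p,d,m=look(c);o=cv2.imread(f"pics/{c}0.png")
    y0,y1,x0,x1=b
    out.append(np.hstack([cv2.resize(i[y0:y1,x0:x1],(375,300)) for i in(o,p[:,:,::-1])]))
    if c=="top":
        for x in((170,277),(230,291),(300,311),(360,331),(420,356)):
            k=d[x[1]-6:x[1]+7,x[0]-1:x[0]+2];k=k[k>0];print(x,w(m,x,k.min()).round(3))
cv2.imwrite("pics/c1.png",np.vstack(out))
E
```

```text
t: 1.5
position: [0.3136, -0.5164, 0.2563]
tcp_rot: [-3.13, -0.268, -0.0]
contact_force: [-0.1, 0.1, 0.3]
opening: 1.0
gripper_force: 0.0
[ 0.917  0.488  0.015  1.659 -0.008  0.995 -0.466]
(170, 277) [ 0.362 -0.095  0.373]
(230, 291) [ 0.341 -0.172  0.399]
(300, 311) [ 0.315 -0.255  0.439]
(360, 331) [ 0.291 -0.316  0.491]
(420, 356) [ 0.266 -0.365  0.551]
```

View pics/c1.png

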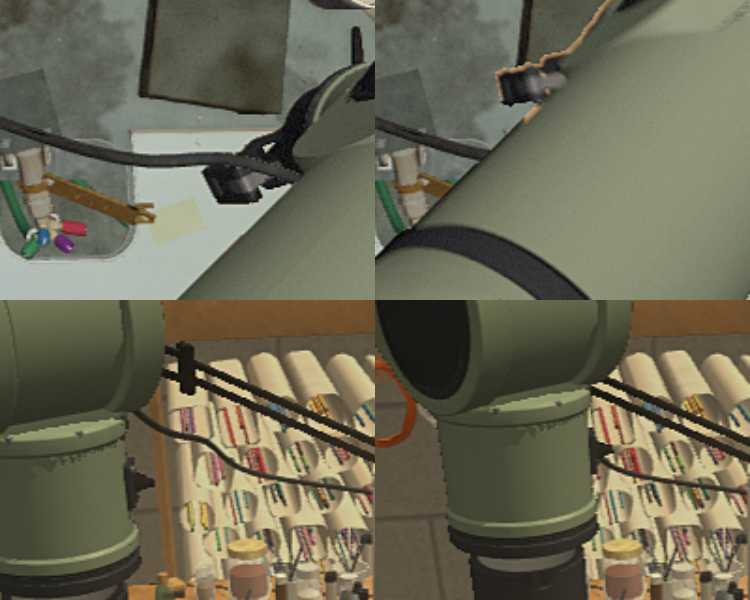

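The cable is fixed in the world, and it already runs where the forearm is without any load. I'll move on in small steps and watch joint 1's torque, which is zero when the arm is free.

```bash
echo 'from h import *
s=sensors.get_state();print("tau",s["tau"].round(2),"q",s["qpos"].round(3),"F",s["contact_force"].round(1),"T",s["wrist_torque"].round(2),"pos",s["position"].round(4))' > st.py; python3 st.py
python3 -m inch '{"travel":[[0.007,0.007,0],[0.007,0.007,0],[0.007,0.007,0],[0,0,0]],"spin":[0,0,0,0],"claw":[1,1,1,1]}'; python3 st.py
python3 -m inch '{"travel":[[0.007,0.007,0],[0.007,0.007,0],[0.007,0.007,0],[0,0,0]],"spin":[0,0,0,0],"claw":[1,1,1,1]}'; python3 st.py
```

```text
tau [-5.900e-01 -8.912e+01  3.630e+00 -3.584e+01 -1.100e-01 -7.000e-02
 -2.120e+00] q [ 0.915  0.488  0.014  1.659 -0.009  0.995 -0.464] F [ 0.4  0.2 -0.9] T [-0.01 -0.    0.05] pos [ 0.3148 -0.5156  0.2563]
t: 2.0
position: [0.3355, -0.4947, 0.2563]
tcp_rot: [-3.129, -0.275, -0.001]
contact_force: [0.9, -0.4, 0.3]
opening: 1.001
gripper_force: 0.0
tau [ 2.000e-02 -8.776e+01  2.950e+00 -3.596e+01  7.000e-02 -3.000e-02
 -5.200e-01] q [ 0.871  0.478  0.008  1.676 -0.005  0.988 -0.515] F [ 0.9 -0.4  0.3] T [ 0.01 -0.04 -0.02] pos [ 0.3355 -0.4947  0.2563]
t: 2.4
position: [0.3567, -0.4736, 0.2563]
tcp_rot: [-3.129, -0.275, -0.001]
contact_force: [0.1, -0.0, 0.3]
opening: 1.001
gripper_force: 0.0
tau [-4.000e-02 -8.684e+01  2.780e+00 -3.590e+01  7.000e-02 -2.000e-02
 -5.500e-01] q [ 0.824  0.47   0.002  1.689 -0.002  0.983 -0.569] F [ 0.1 -0.   0.3] T [ 0.    0.01 -0.04] pos [ 0.3567 -0.4736  0.2563]
```

No contact. I'll go over the bolt and part of the way down.

```bash
python3 -m inch '{"travel":[[0.0087,0.0104,0],[0.0087,0.0104,0],[0.0087,0.0104,0],[0.0087,0.0104,0],[0.0087,0.0104,0],[0,0,0]],"spin":[0,0,0,0,0,0],"claw":[1,1,1,1,1,1]}'; python3 st.py
python3 -m inch '{"travel":[[0.0087,0.0104,0],[0.0087,0.0104,0],[0.0087,0.0104,0],[0.0087,0.0104,0],[0.0087,0.0104,0],[0,0,0]],"spin":[0,0,0,0,0,0],"claw":[1,1,1,1,1,1]}'; python3 st.py
python3 -m inch '{"travel":[[0,0,-0.02],[0,0,-0.02],[0,0,-0.02],[0,0,-0.02],[0,0,-0.01],[0,0,-0.01],[0,0,0],[0,0,0]],"spin":[0,0,0,0,0,0,0,0],"claw":[0.2,0.2,0.2,0.2,0.2,0.2,0.2,0.2]}'; python3 st.py
python3 - <<'E'
from h import *
out=[]
for c in("top","side"):
    p,d,m=look(c)
    out.append(cv2.resize(p[200:300,320:440,::-1] if c=="top" else p[200:300,270:390,::-1],(400,333),interpolation=cv2.INTER_CUBIC))
cv2.imwrite("pics/c2.png",np.hstack(out))
E
```

```text
t: 3.0
position: [0.4005, -0.421, 0.2563]
tcp_rot: [-3.129, -0.275, -0.001]
contact_force: [-0.3, 0.5, 0.2]
opening: 1.002
gripper_force: 0.0
tau [-3.500e-01 -8.482e+01  2.350e+00 -3.556e+01  8.000e-02 -2.000e-02
 -7.400e-01] q [ 0.717  0.451 -0.012  1.72   0.005  0.971 -0.692] F [-0.3  0.5  0.2] T [ 0.01  0.   -0.02] pos [ 0.4005 -0.421   0.2563]
t: 3.6
position: [0.4439, -0.3689, 0.2563]
tcp_rot: [-3.129, -0.275, -0.001]
contact_force: [0.1, -0.1, 0.0]
opening: 1.002
gripper_force: 0.0
tau [-3.500e-01 -8.403e+01  2.060e+00 -3.569e+01  8.000e-02  1.000e-02
 -7.400e-01] q [ 0.61   0.445 -0.027  1.73   0.013  0.967 -0.816] F [ 0.1 -0.1  0. ] T [0.01 0.01 0.02] pos [ 0.4439 -0.3689  0.2563]
t: 4.4
position: [0.4424, -0.3711, 0.1568]
tcp_rot: [3.13, 0.271, 0.001]
contact_force: [0.2, -0.3, 0.7]
opening: 0.598
gripper_force: 0.0
tau [-1.000e-02 -8.835e+01  2.310e+00 -2.915e+01  2.000e-02 -9.000e-02
 -0.000e+00] q [ 0.615  0.57  -0.028  1.815  0.022  0.756 -0.823] F [ 0.2 -0.3  0.7] T [-0.    0.01 -0.01] pos [ 0.4424 -0.3711  0.1568]
```

View pics/c2.png

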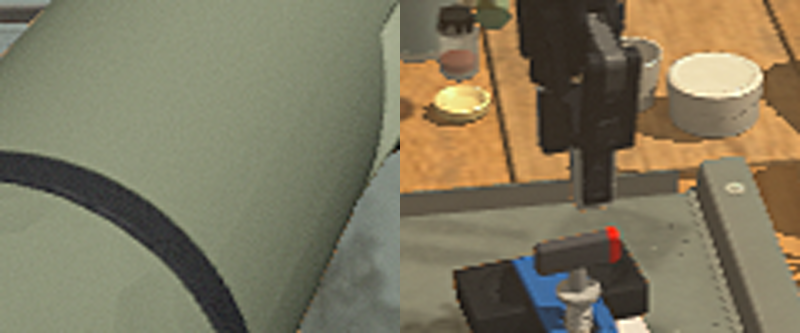

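Run:
```python
from h import *
m=optics.camera_model("side");K=np.array(m["intrinsics"]);T=np.linalg.inv(m["pose"])
def pr(P):
    q=K@(T[:3,:3]@P+T[:3,3]);return (q[:2]/q[2]).round(1)
t=np.array([.4424,-.3711,.1568]);u=np.array([.174,-.985,0])
for o in(.0255,.0325,.0395):print(o,pr(t+u*o+[0,0,-.025]),pr(t+u*o+[0,0,-.02]))
print("bar",pr(np.array([.4435,-.3695,.084])))
```

```text
0.0255 [326.2 260.8] [326.1 258.3]
0.0325 [327.5 263. ] [327.5 260.5]
0.0395 [328.8 265.2] [328.8 262.6]
bar [322.5 275.9]
```

Aligned within about 1.5 mm. I'll descend and grip.

```bash
python3 -m inch '{"travel":[[0.001,0.0015,-0.01],[0,0,-0.01],[0,0,-0.01],[0,0,-0.01],[0,0,-0.01],[0,0,-0.007],[0,0,-0.007],[0,0,0]],"spin":[0,0,0,0,0,0,0,0],"claw":[0.2,0.2,0.2,0.2,0.2,0.2,0.2,0.2]}'; python3 st.py
python3 -m inch '{"travel":[[0,0,0],[0,0,0],[0,0,0],[0,0,0],[0,0,0],[0,0,0],[0,0,0],[0,0,0]],"spin":[0,0,0,0,0,0,0,0],"claw":[-0.5,-0.6,-0.7,-0.8,-1,-1,-1,-1]}'; python3 st.py
```

```text
t: 5.3
position: [0.4429, -0.3691, 0.0913]
tcp_rot: [-3.129, -0.271, 0.001]
contact_force: [-0.6, -0.2, -0.0]
opening: 0.601
gripper_force: 0.0
tau [ 3.000e-02 -9.373e+01  2.730e+00 -2.536e+01  4.000e-02 -4.500e-01
 -2.000e-02] q [ 0.612  0.668 -0.028  1.849  0.03   0.626 -0.832] F [-0.6 -0.2 -0. ] T [ 0.05  0.04 -0.02] pos [ 0.4429 -0.3691  0.0913]
t: 6.1
position: [0.4433, -0.3681, 0.0925]
tcp_rot: [-3.128, -0.272, 0.001]
contact_force: [-2.4, 9.7, 5.7]
opening: 0.106
gripper_force: 58.6
tau [  3.04 -92.36   5.89 -28.22   1.1   -1.94   0.  ] q [ 0.611  0.666 -0.029  1.849  0.029  0.628 -0.832] F [-2.4  9.7  5.7] T [ 1.72  0.37 -0.04] pos [ 0.4433 -0.3681  0.0925]
```

```bash
python3 -m inch '{"travel":[[0,0.001,0],[0,0,0]],"spin":[0,0],"claw":[-1,-1]}'
python3 -m inch '{"travel":[[0,0,-0.001],[0,0,-0.001],[0,0,0]],"spin":[0,0,0],"claw":[-1,-1,-1]}'
```

```text
t: 6.3
position: [0.4432, -0.368, 0.0926]
tcp_rot: [-3.13, -0.272, 0.0]
contact_force: [-1.8, 4.1, 5.8]
opening: 0.106
gripper_force: 58.7
t: 6.6
position: [0.4433, -0.3681, 0.0915]
tcp_rot: [-3.13, -0.271, -0.0]
contact_force: [-6.8, 8.6, 27.1]
opening: 0.104
gripper_force: 62.1
```

```bash
python3 -m inch '{"travel":[[0,0,0.0005],[0,0,0],[0,0,0],[0,0,0],[0,0,0],[0,0,0],[0,0,0]],"spin":[4,4,4,4,4,4,0],"claw":[-1,-1,-1,-1,-1,-1,-1]}'; python3 st.py
for i in 1; do python3 -m inch '{"travel":[[0,0,0],[0,0,0],[0,0,0]],"spin":[4,4,0],"claw":[-1,-1,-1]}'; done
```

```text
t: 7.3
position: [0.4432, -0.3679, 0.0916]
tcp_rot: [-3.003, -0.92, -0.0]
contact_force: [-6.8, 10.6, 24.2]
opening: 0.108
gripper_force: 64.2
tau [  2.45 -83.44   1.46 -26.98   1.56  -3.17   1.48] q [ 0.69   0.668 -0.142  1.846  0.147  0.637 -0.516] F [-6.8 10.6 24.2] T [ 1.96  1.4  -0.03] pos [ 0.4432 -0.3679  0.0916]
t: 7.6
position: [0.4432, -0.3679, 0.0917]
tcp_rot: [-2.932, -1.127, -0.0]
contact_force: [-6.1, 10.5, 20.7]
opening: 0.108
gripper_force: 63.8
```

```bash
for i in 1 2 3; do python3 -m inch '{"travel":[[0,0,0],[0,0,0],[0,0,0]],"spin":[5,5,0],"claw":[-1,-1,-1]}'|grep -E "pos|rot|contact"; done
```

```text
position: [0.443, -0.3678, 0.091]
tcp_rot: [-2.822, -1.379, -0.0]
contact_force: [-2.9, 7.1, 7.4]
position: [0.4429, -0.3677, 0.0902]
tcp_rot: [-2.691, -1.618, -0.0]
contact_force: [2.0, 3.6, -12.2]
position: [0.4429, -0.3677, 0.09]
tcp_rot: [-2.542, -1.843, -0.0]
contact_force: [1.2, 5.3, -15.1]
```

The force reversed and the bolt started pulling down, which means the drop began at about 40–50° of backward turn. I'll follow it down.

```bash
python3 -m inch '{"travel":[[0,0,-0.001],[0,0,-0.001],[0,0,0]],"spin":[0,0,0],"claw":[-1,-1,-1]}'|grep -E "pos|rot|contact"
python3 -m inch '{"travel":[[0,0,-0.001],[0,0,-0.001],[0,0,0]],"spin":[0,0,0],"claw":[-1,-1,-1]}'|grep -E "pos|rot|contact"
```

```text
position: [0.4429, -0.3678, 0.0886]
tcp_rot: [-2.546, -1.839, 0.0]
contact_force: [-1.7, 7.4, -3.1]
position: [0.4429, -0.3678, 0.0874]
tcp_rot: [-2.546, -1.839, 0.001]
contact_force: [-6.6, 10.2, 13.5]
```

```bash
python3 -m inch '{"travel":[[0,0,-0.001],[0,0,0],[0,0,0]],"spin":[0,0,0],"claw":[-1,-1,-1]}'|grep -E "pos|rot|contact"
python3 -m inch '{"travel":[[0,0,-0.001],[0,0,0],[0,0,0]],"spin":[0,0,0],"claw":[-1,-1,-1]}'|grep -E "pos|rot|contact"
python3 - <<'E'
from h import *
p,d,m=look("side")
cv2.imwrite("pics/c3.png",cv2.resize(p[230:310,270:370,::-1],(750,600),interpolation=cv2.INTER_CUBIC))
hs=(p[...,0]>150)&(p[...,1]<80)&(p[...,2]<80);hs[:230]=0;hs[310:]=0
q=np.argwhere(hs);print(len(q),q.mean(0)[::-1],[w(m,(c,r),d[r,c]).round(4).tolist() for r,c in q[::5]])
E
```

```text
position: [0.443, -0.3678, 0.0869]
tcp_rot: [-2.546, -1.839, 0.001]
contact_force: [-10.0, 12.6, 23.0]
position: [0.443, -0.3678, 0.0865]
tcp_rot: [-2.546, -1.839, 0.001]
contact_force: [-13.2, 14.6, 32.9]
4 [371.  275.5] [[0.4467, -0.3525, 0.0891]]
```

View pics/c3.png

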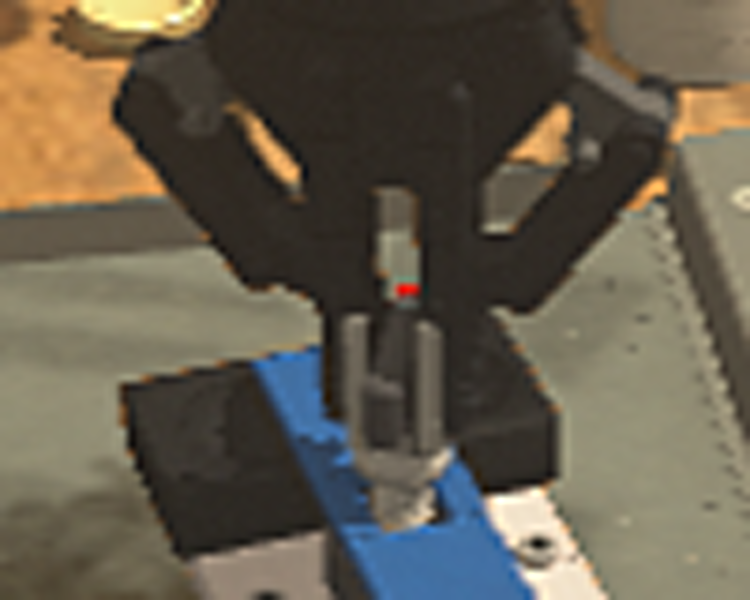

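Run:
```python
from h import *
p,d,m=look("side");o=cv2.imread("pics/side0.png");n=p[:,:,::-1]
cv2.imwrite("pics/side1.png",n)
f=lambda i:cv2.resize(i[262:312,305:345],(390,488),interpolation=cv2.INTER_CUBIC)
cv2.imwrite("pics/c4.png",np.hstack([f(o),np.zeros((488,10,3),np.uint8),f(n)]))
```

```text
(no output)
```

View pics/c4.png

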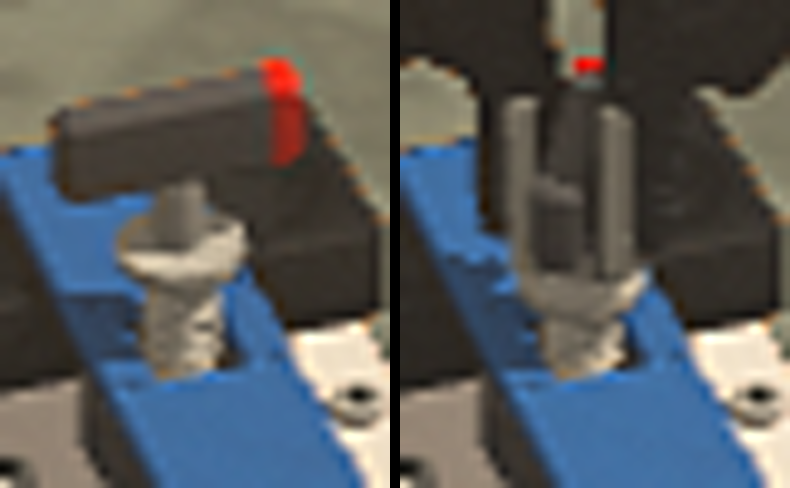

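The bolt has dropped: its flange is about 34 px lower in the enlarged crop, which is roughly 6–7 mm, and the tool sank 6 mm. I'll relax the push and turn forward, following the thread down.

```bash
python3 -m inch '{"travel":[[0,0.0005,0.0015],[0,0,0]],"spin":[0,0],"claw":[-1,-1]}'|grep -E "pos|rot|contact"; python3 st.py
python3 -m inch '{"travel":[[0,0,-0.0001],[0,0,-0.0001],[0,0,-0.0001],[0,0,-0.0001],[0,0,-0.0001],[0,0,-0.0001],[0,0,0]],"spin":[-5,-5,-5,-5,-5,-5,0],"claw":[-1,-1,-1,-1,-1,-1,-1]}'; python3 st.py
```

```text
position: [0.4429, -0.3678, 0.0873]
tcp_rot: [-2.547, -1.839, 0.001]
contact_force: [-8.6, 8.2, 17.1]
tau [ 8.600e-01 -8.841e+01 -2.860e+00 -2.849e+01  1.180e+00 -3.190e+00
 -1.000e-02] q [ 0.809  0.688 -0.312  1.842  0.323  0.662 -0.013] F [-8.6  8.2 17.1] T [1.87 1.59 0.  ] pos [ 0.4429 -0.3678  0.0873]
t: 10.7
position: [0.4431, -0.3678, 0.0867]
tcp_rot: [2.938, 1.112, -0.001]
contact_force: [-7.1, 7.7, 15.3]
opening: 0.103
gripper_force: 71.8
tau [ -0.21 -88.88   0.81 -27.9    0.13  -2.98  -1.77] q [ 0.712  0.677 -0.173  1.848  0.185  0.632 -0.42 ] F [-7.1  7.7 15.3] T [ 1.49  1.46 -0.02] pos [ 0.4431 -0.3678  0.0867]
```

```bash
for i in 1 2; do python3 -m inch '{"travel":[[0,0,-0.0001],[0,0,-0.0001],[0,0,-0.0001],[0,0,-0.0001],[0,0,-0.0001],[0,0,-0.0001],[0,0,-0.0001],[0,0,-0.0001],[0,0,0]],"spin":[-6,-6,-6,-6,-6,-6,-6,-6,0],"claw":[-1,-1,-1,-1,-1,-1,-1,-1,-1]}'|grep -E "pos|rot|force"; python3 st.py; done
```

```text
position: [0.4432, -0.3681, 0.0859]
tcp_rot: [3.136, -0.18, 0.0]
contact_force: [-6.4, 4.2, 12.5]
gripper_force: 71.5
tau [ -1.15 -88.87   5.36 -26.76  -0.65  -2.49  -1.97] q [ 0.555  0.678  0.05   1.856 -0.054  0.608 -1.048] F [-6.4  4.2 12.5] T [ 0.93  1.41 -0.21] pos [ 0.4432 -0.3681  0.0859]
position: [0.443, -0.3684, 0.0849]
tcp_rot: [2.791, -1.44, 0.001]
contact_force: [-7.2, 2.5, 10.6]
gripper_force: 71.2
tau [ -2.21 -88.49   9.7  -26.03  -1.39  -2.04  -2.04] q [ 0.401  0.702  0.273  1.865 -0.305  0.615 -1.661] F [-7.2  2.5 10.6] T [ 0.53  1.55 -0.05] pos [ 0.443  -0.3684  0.0849]
```

```bash
python3 -m inch '{"travel":[[0,0,-0.0001],[0,0,-0.0001],[0,0,-0.0001],[0,0,-0.0001],[0,0,-0.0001],[0,0,-0.0001],[0,0,-0.0001],[0,0,-0.0001],[0,0,-0.0001],[0,0,0]],"spin":[-6,-6,-6,-6,-6,-6,-6,-6,-6,0],"claw":[-1,-1,-1,-1,-1,-1,-1,-1,-1,-1]}'|grep -E "pos|rot|force"; python3 st.py
```

```text
position: [0.4427, -0.3685, 0.0842]
tcp_rot: [1.833, -2.55, 0.001]
contact_force: [-10.6, 3.2, 14.0]
gripper_force: 71.7
tau [ -2.95 -86.39  15.02 -25.79  -2.09  -2.19  -2.05] q [ 0.238  0.758  0.52   1.874 -0.585  0.665 -2.353] F [-10.6   3.2  14. ] T [ 0.74  2.18 -0.11] pos [ 0.4427 -0.3685  0.0842]
```

Half a turn is done, so I'll regrip: open wide, spin back 180°, close.

```bash
python3 -m inch '{"travel":[[0,0,0.0008],[0,0,0],[0,0,0],[0,0,0],[0,0,0],[0,0,0]],"spin":[0,0,0,0,0,0],"claw":[-1,0.5,0.5,0.5,0.5,0.5]}'
python3 -m inch '{"travel":[[0,0,0],[0,0,0],[0,0,0],[0,0,0],[0,0,0],[0,0,0],[0,0,0],[0,0,0],[0,0,0],[0,0,0],[0,0,0],[0,0,0]],"spin":[7.5,7.5,7.5,7.5,7.5,7.5,7.5,7.5,7.5,7.5,7.5,7.5],"claw":[0.5,0.5,0.5,0.5,0.5,0.5,0.5,0.5,0.5,0.5,0.5,0.5]}'
```

```text
t: 14.1
position: [0.4434, -0.3679, 0.084]
tcp_rot: [-1.844, 2.543, -0.0]
contact_force: [-1.0, -0.0, -0.4]
opening: 0.75
gripper_force: 0.0
t: 15.3
position: [0.4432, -0.368, 0.084]
tcp_rot: [3.104, -0.486, 0.0]
contact_force: [0.3, -0.1, 0.4]
opening: 0.75
gripper_force: 0.0
```

```bash
python3 st.py
python3 -m inch '{"travel":[[0,0,0],[0,0,0],[0,0,0],[0,0,0],[0,0,0],[0,0,0],[0,0,0],[0,0,0],[0,0,0],[0,0,0],[0,0,0],[0,0,0]],"spin":[7.5,7.5,7.5,7.5,7.5,7.5,7.5,7.5,7.5,7.5,7.5,7.5],"claw":[0.5,0.5,0.5,0.5,0.5,0.5,0.5,0.5,0.5,0.5,0.5,0.5]}'
python3 -m inch '{"travel":[[0,0,0],[0,0,0]],"spin":[0,0],"claw":[0.5,0.5]}';python3 st.py
```

```text
tau [-3.250e+00 -9.429e+01  8.480e+00 -2.452e+01 -1.290e+00 -2.000e-02
 -3.170e+00] q [ 0.518  0.684  0.102  1.859 -0.114  0.604 -1.191] F [ 0.3 -0.1  0.4] T [-0.03  0.01  0.07] pos [ 0.4432 -0.368   0.084 ]
t: 16.5
position: [0.4432, -0.368, 0.084]
tcp_rot: [2.539, 1.851, -0.0]
contact_force: [-0.4, 0.1, -0.3]
opening: 0.749
gripper_force: 0.0
t: 16.7
position: [0.4431, -0.3681, 0.084]
tcp_rot: [-2.547, -1.839, -0.0]
contact_force: [-0.1, -1.2, -1.0]
opening: 0.748
gripper_force: 0.0
tau [ 7.200e-01 -9.558e+01 -5.370e+00 -2.510e+01  2.100e-01  4.000e-02
  5.800e-01] q [ 0.811  0.694 -0.313  1.842  0.329  0.656 -0.017] F [-0.1 -1.2 -1. ] T [-0.02  0.03  0.02] pos [ 0.4431 -0.3681  0.084 ]
```

```bash
python3 -m inch '{"travel":[[0,0,-0.001],[0,0,0],[0,0,0],[0,0,0],[0,0,0],[0,0,0],[0,0,0],[0,0,0],[0,0,0]],"spin":[0,0,0,0,0,0,0,0,0],"claw":[0,-0.5,-0.7,-1,-1,-1,-1,-1,-1]}';python3 st.py
python3 - <<'E'
from h import *
p,d,m=look("side");o=cv2.imread("pics/side1.png");n=p[:,:,::-1]
cv2.imwrite("pics/side2.png",n)
f=lambda i:cv2.resize(i[262:312,305:345],(390,488),interpolation=cv2.INTER_CUBIC)
cv2.imwrite("pics/c5.png",np.hstack([f(o),np.zeros((488,10,3),np.uint8),f(n)]))
E
```

```text
t: 17.6
position: [0.4429, -0.3677, 0.0829]
tcp_rot: [-2.543, -1.844, 0.001]
contact_force: [-3.7, 2.7, 4.1]
opening: 0.107
gripper_force: 59.6
tau [-4.100e-01 -9.488e+01 -5.080e+00 -2.748e+01  3.000e-01 -1.520e+00
  3.000e-02] q [ 0.81   0.695 -0.313  1.843  0.33   0.655 -0.015] F [-3.7  2.7  4.1] T [ 0.59  0.89 -0.01] pos [ 0.4429 -0.3677  0.0829]
```

View pics/c5.png

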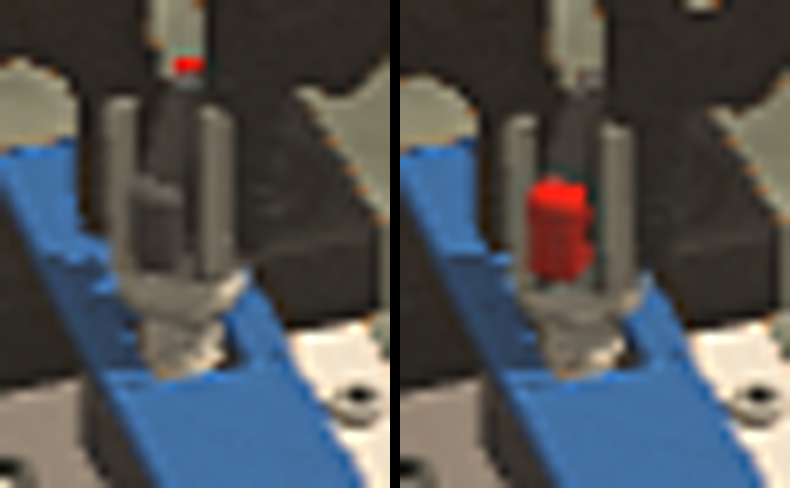

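```bash
cat > z.py <<'E'
from h import *
m=optics.camera_model("side");K=np.array(m["intrinsics"]);T=np.linalg.inv(m["pose"])
def pr(P):
    q=T[:3,:3]@np.array(P)+T[:3,3];q=K@q;return q[:2]/q[2]
def box(ang,z,c=(.4433,-.3688)):
    a=np.radians(ang);u=np.array([np.cos(a),np.sin(a)]);v=np.array([-u[1],u[0]])
    return np.array([pr([*(np.array(c)+u*s+v*t),z+h]) for s in(.019,.023) for t in(-.005,.005) for h in(-.009,.009)])
def red(f):
    i=cv2.imread(f).astype(int);k=(i[...,2]>110)&(i[...,1]<70)&(i[...,0]<70);k[:255]=0;k[300:]=0;k[:,:300]=0;k[:,350:]=0
    q=np.argwhere(k);return q[:,::-1]
E
python3 - <<'E'
from z import *
for f,a in(("pics/side0.png",10.3),("pics/side2.png",252)):
    q=red(f);print(f,len(q),q.min(0),q.max(0),q.mean(0).round(2))
    for z in(.086,.084,.082,.080,.078,.076,.074):
        b=box(a,z).astype(np.float32);h=cv2.convexHull(b);M=cv2.moments(h);print(z,b.min(0).round(1),b.max(0).round(1),round(M["m10"]/M["m00"],2),round(M["m01"]/M["m00"],2))
E
```

```text
pics/side0.png 29 [332 268] [335 278] [333.69 273.24]
0.086 [331.8 266.5] [335.8 278.5] 333.81 272.51
0.084 [331.8 267.5] [335.8 279.5] 333.81 273.46
0.082 [331.8 268.4] [335.8 280.4] 333.82 274.41
0.08 [331.8 269.4] [335.9 281.4] 333.83 275.36
0.078 [331.8 270.3] [335.9 282.3] 333.84 276.3
0.076 [331.8 271.3] [335.9 283.2] 333.84 277.24
0.074 [331.8 272.2] [335.9 284.2] 333.85 278.19
pics/side2.png 48 [318 280] [324 289] [321.08 284.62]
0.086 [316.9 276.3] [323.3 286.8] 320.13 281.56
0.084 [317.  277.3] [323.3 287.8] 320.16 282.52
0.082 [317.  278.2] [323.3 288.7] 320.18 283.48
0.08 [317.  279.2] [323.4 289.7] 320.2 284.44
0.078 [317.  280.2] [323.4 290.6] 320.22 285.4
0.076 [317.1 281.1] [323.4 291.6] 320.24 286.35
0.074 [317.1 282.1] [323.4 292.5] 320.27 287.31
```

Run:
```python
from z import *
I=[cv2.imread(f"pics/side{k}.png").astype(int) for k in(0,1,2)]
print("row: (B,G,R)@col321 | mean of cols 322-326 red / blue for 0,1,2")
for r in range(280,304):
    print(r,*["  ".join(str(x) for x in i[r,320:331,2])+" |" for i in I])
b=[pr([.4433+.012*np.cos(a),-.3688+.012*np.sin(a),z]) for z in (.061,.057) for a in (0,-np.pi/2)]
print("flange at start: right tip,front for top/bottom",np.round(b,1).tolist())
```

```text
row: (B,G,R)@col321 | mean of cols 322-326 red / blue for 0,1,2
280 67  63  61  68  89  81  55  62  63  62  60 | 96  62  62  56  43  68  112  106  90  42  46 | 170  146  73  63  38  66  110  106  90  45  46 |
281 64  82  102  106  132  126  64  61  62  62  61 | 99  105  105  74  41  69  110  106  91  44  47 | 255  255  255  245  46  64  109  105  90  47  42 |
282 77  97  96  104  126  125  70  62  62  63  62 | 81  86  95  86  39  69  110  105  90  47  44 | 229  239  250  232  40  61  107  106  89  46  48 |
283 84  94  93  100  122  125  92  75  58  59  62 | 56  56  63  63  41  69  110  106  90  46  46 | 145  162  186  186  114  62  109  108  96  46  45 |
284 103  93  93  102  122  132  121  113  111  89  57 | 58  61  66  65  41  69  110  106  90  45  44 | 107  108  124  141  97  60  107  108  95  46  49 |
285 99  91  92  98  118  126  115  103  152  191  50 | 57  58  65  66  40  69  109  106  89  44  44 | 113  119  135  137  54  63  108  109  95  43  45 |
286 106  86  88  95  112  137  182  206  207  182  72 | 58  60  65  70  54  73  109  112  106  43  43 | 107  100  131  135  58  59
[... 2065 characters left out ...]
63  49  53  62 |
300 85  127  129  130  118  109  56  66  67  69  65 | 87  130  140  137  121  110  56  63  64  67  67 | 87  130  137  134  122  112  59  64  66  67  68 |
301 67  72  63  56  57  58  62  64  65  67  67 | 66  75  59  56  55  56  61  64  66  68  66 | 61  65  62  56  57  58  61  65  66  67  67 |
302 63  63  63  63  64  63  67  67  66  66  66 | 64  64  64  64  63  65  65  65  67  66  67 | 67  63  62  65  65  66  65  66  66  66  67 |
303 66  65  67  66  66  66  67  68  65  67  66 | 66  64  64  67  66  65  66  66  66  67  67 | 66  66  66  65  65  68  66  66  68  65  67 |
flange at start: right tip,front for top/bottom [[329.3, 285.9], [323.5, 290.5], [329.4, 287.8], [323.5, 292.3]]
```

Run:
```python
from z import *
i=cv2.imread("pics/side2.png")
for r in range(278,295):print(r,[tuple(int(x) for x in i[r,c,::-1]) for c in range(318,324)])
for z in(.080,.078,.076,.074):print(z,box(252,z).round(1).tolist())
```

```text
278 [(92, 86, 74), (38, 34, 30), (55, 53, 48), (64, 61, 56), (65, 61, 54), (64, 59, 54)]
279 [(88, 88, 76), (40, 43, 38), (58, 61, 53), (57, 61, 55), (55, 61, 54), (57, 58, 52)]
280 [(93, 88, 75), (118, 47, 39), (170, 68, 58), (146, 67, 59), (73, 54, 50), (63, 52, 45)]
281 [(158, 69, 59), (250, 35, 20), (255, 38, 23), (255, 33, 17), (255, 37, 19), (245, 36, 24)]
282 [(153, 39, 30), (208, 36, 22), (229, 39, 25), (239, 40, 27), (250, 41, 23), (232, 39, 26)]
283 [(106, 37, 30), (127, 34, 27), (145, 38, 28), (162, 40, 31), (186, 40, 27), (186, 36, 26)]
284 [(107, 39, 31), (110, 33, 27), (107, 35, 29), (108, 37, 30), (124, 36, 27), (141, 35, 27)]
285 [(105, 53, 43), (113, 34, 27), (113, 35, 27), (119, 37, 32), (135, 38, 31), (137, 37, 29)]
286 [(105, 51, 43), (113, 33, 24), (107, 39, 30), (100, 38, 31), (131, 35, 28), (135, 37, 27)]
287 [(105, 52, 45), (111, 32, 22), (114, 37, 30), (114, 37, 30), (130, 35, 27), (158, 42, 32)]
288 [(104, 51, 43), (111, 29, 24), (112, 35, 27), (111, 34, 27), (129, 35, 26), (156, 37, 28)]
289 [(107, 51, 42), (115, 27, 18), (114, 34, 26), (113, 33, 24), (130,
[... 339 characters left out ...]
2), (118, 110, 94), (116, 108, 95), (115, 108, 95), (115, 107, 94)]
294 [(72, 72, 69), (95, 87, 73), (91, 83, 73), (96, 89, 79), (113, 104, 92), (128, 119, 104)]
0.08 [[317.7, 287.8], [317.4, 279.2], [323.4, 288.4], [323.2, 279.7], [317.2, 289.2], [317.0, 280.5], [323.0, 289.7], [322.8, 281.1]]
0.078 [[317.7, 288.8], [317.5, 280.2], [323.4, 289.3], [323.2, 280.7], [317.3, 290.1], [317.0, 281.5], [323.0, 290.6], [322.8, 282.0]]
0.076 [[317.7, 289.7], [317.5, 281.1], [323.4, 290.2], [323.2, 281.7], [317.3, 291.1], [317.1, 282.5], [323.0, 291.6], [322.8, 283.0]]
0.074 [[317.7, 290.7], [317.5, 282.1], [323.4, 291.2], [323.3, 282.6], [317.3, 292.0], [317.1, 283.4], [323.0, 292.5], [322.8, 284.0]]
```

A closer reading gives bar height of about 0.0767. With the flange 9 mm lower and the tool 8.4 mm lower, the bolt is about half a turn into the thread (depth ≈9 mm). I'll turn the second half.

```bash
python3 -m inch '{"travel":[[0,0,-0.0005],[0,0,-0.0001],[0,0,-0.0001],[0,0,-0.0001],[0,0,-0.0001],[0,0,-0.0001],[0,0,-0.0001],[0,0,-0.0001],[0,0,-0.0001],[0,0,-0.0001],[0,0,-0.0001],[0,0,0]],"spin":[0,-6,-6,-6,-6,-6,-6,-6,-6,-6,-6,0],"claw":[-1,-1,-1,-1,-1,-1,-1,-1,-1,-1,-1,-1]}'|grep -E "pos|rot|force"; python3 st.py
python3 -m inch '{"travel":[[0,0,-0.0001],[0,0,-0.0001],[0,0,-0.0001],[0,0,-0.0001],[0,0,-0.0001],[0,0,-0.0001],[0,0,-0.0001],[0,0,-0.0001],[0,0,-0.0001],[0,0,-0.0001],[0,0,0]],"spin":[-6,-6,-6,-6,-6,-6,-6,-6,-6,-6,0],"claw":[-1,-1,-1,-1,-1,-1,-1,-1,-1,-1,-1]}'|grep -E "pos|rot|force"; python3 st.py
```

```text
position: [0.4432, -0.368, 0.0817]
tcp_rot: [3.125, 0.319, -0.0]
contact_force: [-5.1, 1.1, 6.8]
gripper_force: 60.1
tau [ -2.22 -92.19   2.24 -25.84  -1.01  -1.4   -2.09] q [ 0.615  0.683 -0.036  1.854  0.041  0.605 -0.813] F [-5.1  1.1  6.8] T [ 0.2   0.94 -0.08] pos [ 0.4432 -0.368   0.0817]
position: [0.443, -0.3684, 0.0807]
tcp_rot: [2.865, -1.286, 0.0]
contact_force: [-5.9, -0.1, 7.4]
gripper_force: 60.2
tau [ -3.34 -90.79   8.03 -24.78  -1.6   -0.83  -2.03] q [ 0.422  0.704  0.241  1.865 -0.275  0.604 -1.579] F [-5.9 -0.1  7.4] T [-0.25  1.24 -0.05] pos [ 0.443  -0.3684  0.0807]
```

```bash
python3 -m inch '{"travel":[[0,0,-0.0001],[0,0,-0.0001],[0,0,-0.0001],[0,0,-0.0001],[0,0,-0.0001],[0,0,-0.0001],[0,0,-0.0001],[0,0,-0.0001],[0,0,-0.0001],[0,0,-0.0001],[0,0,0],[0,0,0]],"spin":[-6,-6,-6,-6,-6,-6,-6,-6,-6,-6,0,0],"claw":[-1,-1,-1,-1,-1,-1,-1,-1,-1,-1,-1,-1]}'|grep -E "pos|rot|force"; python3 st.py
python3 - <<'E'
from z import *
p,d,_=look("side");n=p[:,:,::-1];cv2.imwrite("pics/side3.png",n)
I=[cv2.imread(f"pics/side{k}.png").astype(int) for k in(0,2,3)]
for r in range(282,302):
    print(r,*["  ".join(str(x) for x in i[r,320:331,2])+" |" for i in I])
f=lambda i:cv2.resize(i[262:312,305:345].astype(np.uint8),(390,488),interpolation=cv2.INTER_CUBIC)
cv2.imwrite("pics/c6.png",np.hstack([f(I[1]),np.zeros((488,10,3),np.uint8),f(I[2])]))
E
```

```text
position: [0.4426, -0.3685, 0.0797]
tcp_rot: [1.843, -2.543, 0.0]
contact_force: [-7.1, -0.5, 7.3]
gripper_force: 60.4
tau [ -3.47 -89.57  13.88 -24.42  -1.41  -0.87  -0.21] q [ 0.241  0.764  0.515  1.875 -0.589  0.658 -2.343] F [-7.1 -0.5  7.3] T [-0.1   1.6  -0.05] pos [ 0.4426 -0.3685  0.0797]
282 77  97  96  104  126  125  70  62  62  63  62 | 229  239  250  232  40  61  107  106  89  46  48 | 94  58  60  54  43  67  110  105  87  43  45 |
283 84  94  93  100  122  125  92  75  58  59  62 | 145  162  186  186  114  62  109  108  96  46  45 | 105  106  114  100  37  68  109  104  87  44  44 |
284 103  93  93  102  122  132  121  113  111  89  57 | 107  108  124  141  97  60  107  108  95  46  49 | 88  94  100  90  38  66  108  104  87  46  51 |
285 99  91  92  98  118  126  115  103  152  191  50 | 113  119  135  137  54  63  108  109  95  43  45 | 58  62  67  67  38  69  109  105  89  43  43 |
286 106  86  88  95  112  137  182  206  207  182  72 | 107  100  131  135  58  59  108  107  96  43  45 | 56  58  63  65  40  68  108  104  87  44  46 |
287 104  89  82  88  124  178  201 
[... 1592 characters left out ...]
  110  105  113  127  153  196  36  49  64 | 121  102  87  89  89  97  101  75  42  46  63 |
298 111  122  115  140  187  197  180  88  58  53  56 | 111  124  119  107  151  216  194  91  55  50  55 | 123  121  122  121  116  127  140  81  60  50  53 |
299 92  104  115  136  138  174  186  64  50  55  60 | 92  117  94  109  141  164  153  63  49  53  62 | 90  119  107  107  100  120  146  65  51  53  60 |
300 85  127  129  130  118  109  56  66  67  69  65 | 87  130  137  134  122  112  59  64  66  67  68 | 85  123  107  91  103  118  61  67  64  65  67 |
301 67  72  63  56  57  58  62  64  65  67  67 | 61  65  62  56  57  58  61  65  66  67  67 | 66  74  62  59  58  60  60  64  65  64  66 |
```

View pics/c6.png

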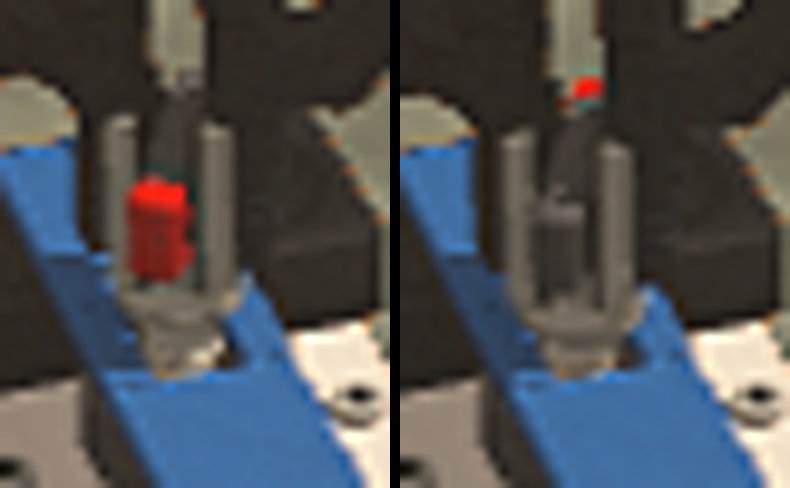

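The bar is now at z≈0.073, matching the stated height for one full turn. The grip holds at 60 N, the loads are small and nothing is moving, so I'm handing in.

```bash
python3 -c "
from bench import robot;print(robot.sign_off())"
```

```text
the job is handed in; nothing more can be done
None
```

I turned the bolt back about 62°, felt it drop into the thread, then turned it one full turn forward with one regrip halfway; the gripper still holds the bar at about 60 N, bolt depth is an estimated 12 mm, and I handed the job in, but the sign-off gave no verdict and I didn't re-check the three cups and vial with the cameras.

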